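# Check a returned locker lock: seat, dial, open, present

### The job

A combination lock has come back from one of the lab lockers: plug it upright, locked as it is, into the rectangular socket of the blue holder until it is fully home. Then turn its dial anticlockwise (seen from above), click by click, until the white pointer meets the red mark, take the steel shackle from above, pull it open and lift the lock out by it. Finish still holding the lock by its open shackle, upright and still, with its underside about 15 cm above the bench and over the holder; do not disturb the slide box, the oil bottle or the sample jar.

Things in the scene. Friction and masses are not known exactly. Their poses are not given: they have to be found in the camera images.
- lock: Combination lock, 0.45 to 0.65 kg: yellow block 92 x 46 x 48 mm (x, y, z), upright and shut on the bench at the start. Origin: centre of its underside; x along its length, z up. On top: dial (axis at x = -23 mm), red mark (8 x 20 mm, at x = +2 mm), shackle (centre x = +25 mm), all at y = 0. The knob's top is 90 mm above the underside. To plug it in, grasp across the 46 mm width near the top edge.
- dial_grip (a point): Point on the dial's axis, 36 mm above the block's top, inside the black bar knob that turns the dial. The bar is 38 mm long, 12 mm thick, and spans from 18 to 42 mm above the block's top; below it are a 20 mm stem and a 40 mm disc with 12 white ticks. The point's x axis runs along the bar, towards its white pointer.
- dial_pointer (a point): Top of the bar knob's white pointer end, 19 mm from the dial's axis.
- dial (a joint): Angle of the dial in rad, anticlockwise from above positive; 0 = pointer at the red mark (bar along the lock's x, pointer towards the shackle), the only angle at which the shackle is free (within about 0.2). It clicks in a spring notch every 0.524 rad (30 degrees), 0 included, and settles into the nearest notch when let go; turning takes up to about 0.06 N m. It starts -1.75 to -0.4 rad from the mark and has stops at -2.4 and 0.8.
- bow (a point): Centre of the shackle's crossbar: a round steel bar 9 mm thick and 22 mm long between its legs (31 mm overall), along the lock's x; its axis is 11 mm above the block's top while shut, so pinch it from above across the lock's y with the fingertips just clear of the block's top. It moves with the shackle.
- shackle (a joint): How far the shackle is drawn up out of the block, in m: 0 shut, 0.020 fully open (a stop; from there on the block is lifted along). Free, it takes about 1 N to draw, so the block's weight holds the block down while the shackle is pulled. With the dial off the mark it moves 1 to 2 mm only and the whole lock comes up.
- holder: Blue lock holder, fixed to the bench, 136 x 90 x 26 mm (x, y, z). Origin: centre of its underside; x along its length. In the middle of its top is a rectangular socket 95 x 49 mm (x, y), 18 mm deep, with a 3 mm chamfer: the lock fits with 1.5 mm to spare on each side, either way round, and when home its underside is 8 mm above the bench and 30 mm of it stand out of the holder.
- slide_box: Bystander: closed slide box, green with a white lid, 95 x 75 x 34 mm; origin at the centre of its underside.
- oil_bottle: Bystander: amber bottle, 34 mm in diameter, 70 mm high; origin at the centre of its underside.
- sample_jar: Bystander: clear jar with a white cap, 48 mm in diameter, 55 mm high; origin at the centre of its underside.
Things that resemble listed ones, but are neither listed nor needed, are in the scene too. Leave any pink look-alike of the lock alone.

How it is judged:
By the outcome, as a careful person would: the job done as asked, in the order asked, and still so for the second after the job is handed in, while the arm keeps its last pose, push and grip.
It also fails if it takes over 64 s, if anything falls off the work surface, if the arm or the gripper's body presses on something with over 40 N, if the wrist force passes 120 N, or if a joint passes its speed limit or range.

### The arm

A 6-joint arm with a two-finger parallel gripper is mounted at the origin on the work surface. World frame = base frame: x ahead of the robot, y to its left, z up, the work surface at z = 0. Lengths are in m, angles in rad, forces in N, time in s.
With the tool pointing down it reaches from about 0.425 to 1.125 m from the base axis. Payload 14.9 kg.
Tool frame: the origin (TCP) lies on the mounting face of the last link; the fingertips stand 191 mm ahead of it and the grasp point (between the pads) lies 172 mm ahead of it; x points along the fingers, z is the direction in which the jaws open and shut, and the axes are right-handed (so a half turn about x gives the same grasp; the last joint's range is limited). The gripper opens to 91 mm and grips with 3 to 60 N. Pads are 32 mm wide; open, the fingers measure 118 mm over their backs; the gripper's body (76 mm by 178 mm) begins 60 mm behind the grasp point.
Start: joints at [1.273, 0.379, 1.734, -0, 1.028, -0.033], TCP at [0.183, 0.676, 0.405] pointing down, gripper open.
Joint ranges: [-2.77, 2.77], [-0.74, 2.19], [0, 2.66], [-1.06, 4.2], [0.31, 2.87], [-3.08, 3.08]. Speed limits (rad/s): [1.89, 1.89, 2.39, 3.14, 3.14, 3.14].

### API

Orientations are given as a unit quaternion [x, y, z, w].
In Python, from plant import bot gives the robot as it stands. Calls block until the motion is done:
- bot.goto(position, orientation): joint-space move of the TCP to a pose.
- bot.move_l(position, rot=None, velocity=0.15, stop_force=None): straight line of the TCP; rot=None keeps the orientation; velocity is the mean speed in m/s. With stop_force (N) it stops when the force on the tool has changed by that much, and returns True; else False.
- bot.move_j(angles): joint-space move.
- bot.gripper_to(opening): finger opening in m; the grip force is fixed at half the most; returns when the fingers have stopped.
- bot.sleep(seconds).
- bot.inverse_kinematics(position, orientation): joint angles nearest the present ones, or None.
- bot.snapshot(name): name is "scene" or "top" or "wrist"; returns a dict with "img" (420x560x3 uint8, red, green, blue), "mtx" (3x3 intrinsics, pixels), "rvec" (rotation vector, rad) and "tvec" (3), from world to camera coordinates, as OpenCV has them. Camera axes: x right, y down, z forward; pixel columns grow to the right and rows downward; lengths in m; the calibration is good to about 2 mm. A picture is of the moment at which its call begins. There is no depth.
A pose or a line that the arm cannot do raises bot.Unreachable and nothing moves.
- bot.close_job(): hands the job in, once; it reports no verdict.
Readings, each from a call of its own:
- bot.read_t(): time.
- bot.read_joint_positions(): joint angles.
- bot.read_qvel(): joint speeds.
- bot.read_tau(): joint torques, N m.
- bot.read_position(): TCP position.
- bot.read_orientation(): TCP orientation.
- bot.read_contact_force(): force on the tool from outside, world axes, zero at the start.
- bot.read_ft_torque(): the same for the moment, N m.
- bot.read_gripper_width(): finger opening in m.
Only numpy, scipy, OpenCV 4.12 (cv2) and the standard library are available. Lean on these libraries where they do the work, as an engineer would, in place of code of your own. Each camera call takes 0.05 s, during which the arm holds its last target.

## Working session

There is one attempt and no reset: what is moved stays moved. The work goes in short steps, each a Python script; the robot and the scene stay as the last script left them, time stands still between calls to the robot, and variables do not carry over. Pictures are saved under pics/ and viewed, and the job is handed in when it is done.

```bash
ls; mkdir -p pics; python3 - <<'E'
from plant import bot
import cv2,numpy as np
for n in ["scene","top","wrist"]:
    s=bot.snapshot(n); cv2.imwrite(f"pics/{n}0.png",s["img"][:,:,::-1]); np.savez(f"pics/{n}0.npz",**s)
    R=cv2.Rodrigues(np.array(s["rvec"]))[0]; print(n,-R.T@np.array(s["tvec"]).ravel(),s["mtx"][0][0])
print(bot.read_t(),bot.read_orientation(),bot.read_gripper_width())
E
```

```text
pics
scene [ 1.08707343 -0.24594852  0.73644396] 391.70472565526774
top [0.56273223 0.0468446  0.85885467] 381.62381241062445
wrist [0.10431582 0.696836   0.3838558 ] 371.3106093830851
0.15 [-0.429807    0.56185347  0.42945615  0.56138581] 0.0910880163227641
```

View pics/top0.png

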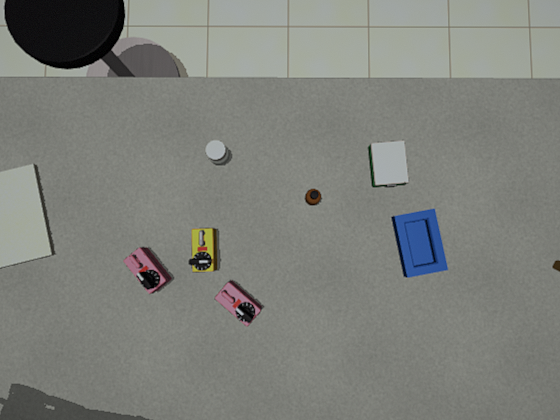

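View pics/scene0.png

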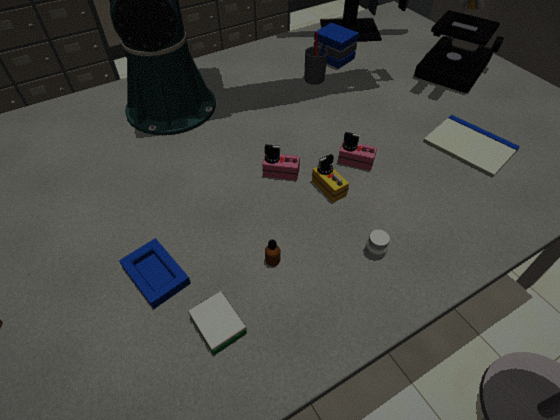

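View pics/wrist0.png

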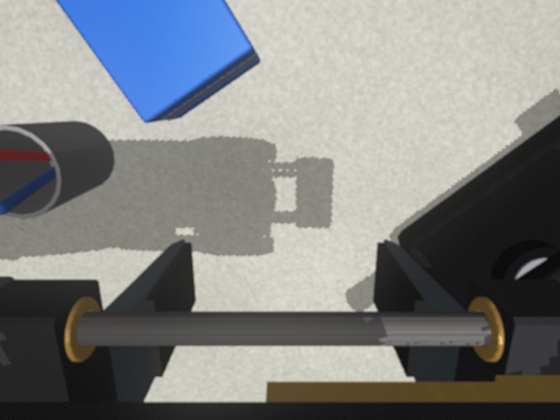

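The candidates in the top view are the yellow block at (203,250), a pink one at (148,270) and another pink one at (239,303). The yellow one fits the description. The blue holder with the socket is at (420,243); the blue box at (336,42) in the scene view has no socket. Next I'll look at close crops.

```bash
python3 - <<'E'
import cv2
t=cv2.imread("pics/top0.png")
a=cv2.resize(t[220:280,180:230],None,fx=8,fy=8,interpolation=cv2.INTER_CUBIC)
b=cv2.resize(t[200:285,385:455],None,fx=5.6,fy=5.6,interpolation=cv2.INTER_CUBIC)
cv2.imwrite("pics/cropA.png",a);cv2.imwrite("pics/cropB.png",b);print(a.shape,b.shape)
E
cat > h.py <<'E'
import numpy as np,cv2
from scipy.spatial.transform import Rotation as Rt
def ray(s,uv,z):
    R=cv2.Rodrigues(np.array(s["rvec"],float).ravel())[0];t=np.array(s["tvec"],float).ravel();c=-R.T@t
    d=R.T@np.linalg.inv(np.array(s["mtx"]))@np.array([uv[0],uv[1],1.]);return c+d*(z-c[2])/d[2]
def proj(s,P):
    return cv2.projectPoints(np.array(P,float).reshape(-1,3),np.array(s["rvec"],float),np.array(s["tvec"],float),np.array(s["mtx"]),None)[0].reshape(-1,2)
def quat(yaw):  # tool x down, tool z (jaw direction) at heading yaw
    x=np.array([0,0,-1.]);z=np.array([np.cos(yaw),np.sin(yaw),0]);y=np.cross(z,x)
    return Rt.from_matrix(np.c_[x,y,z]).as_quat()
E
```

```text
(480, 400, 3) (476, 392, 3)
```

View pics/cropA.png

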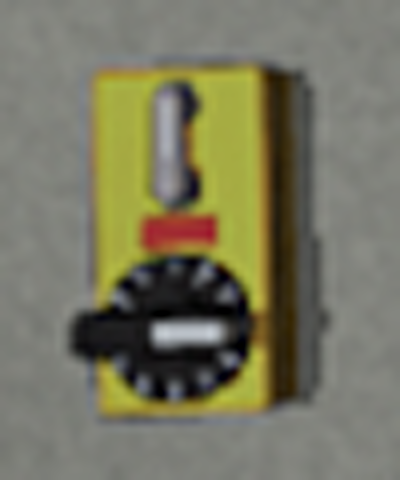

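View pics/cropB.png

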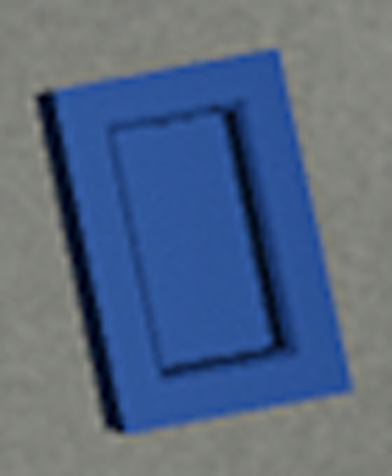

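```bash
cat > est.py <<'E'
from h import *
s=dict(np.load("pics/top0.npz"))
def quad(C,sc,off,z):
    return np.array([ray(s,((x+.5)/sc-.5+off[0],(y+.5)/sc-.5+off[1]),z)[:2] for x,y in C])
L=quad([(95,70),(268,68),(272,412),(98,412)],8,(180,220),.048)
H=quad([(50,93),(278,50),(352,390),(122,432)],5.6,(385,200),.026)
for n,Q in(("lock",L),("holder",H)):
    d=[np.linalg.norm(Q[i]-Q[(i+1)%4]) for i in range(4)]
    ax=(Q[0]+Q[1]-Q[2]-Q[3]); print(n,Q.mean(0),np.round(d,4),"yaw",np.degrees(np.arctan2(ax[1],ax[0])))
    print(Q)
for n,uv,z in(("box",(389,163),.034),("bottle",(313,196),.07),("jar",(215,149),.055),("pinkA",(148,270),.048),("pinkB",(239,303),.048)):print(n,ray(s,uv,z))
k=lambda x,y:((x+.5)/8-.5+180,(y+.5)/8-.5+220)
print("ptr",ray(s,k(225,332),.09),ray(s,k(72,332),.09))
E
python3 est.py
```

```text
lock [0.55009105 0.21972414] [0.046  0.0907 0.0459 0.0902] yaw 1.8417073673184077
[[0.59490353 0.24418308]
 [0.59570277 0.19817278]
 [0.50502051 0.19532197]
 [0.50473738 0.24121872]]
holder [ 0.56785435 -0.24934348] [0.091  0.1341 0.0906 0.1334] yaw 10.993168736409057
[[ 0.62483712 -0.19193869]
 [ 0.64219838 -0.28123718]
 [ 0.51050157 -0.30660799]
 [ 0.49388033 -0.21759006]]
box [ 0.74091862 -0.18163137  0.034     ]
bottle [ 0.66273334 -0.01264323  0.07      ]
jar [0.76481423 0.19606823 0.055     ]
pinkA [0.50639013 0.33379496 0.048     ]
pinkB [0.4389932  0.14069256 0.048     ]
ptr [0.52780594 0.19979962 0.09      ] [0.52757257 0.23814514 0.09      ]
```

The sizes agree (lock 46x90 mm, holder 91x134 mm), the poses are in reach, and the white pointer is about 3 clicks clockwise of the mark. Now I'll choose the wrist branch and hover over the lock.

```bash
python3 - <<'E'
from plant import bot
from h import *
ly=np.radians(1.84);hy=np.radians(11.0)
for n,p,y in[("lock",(.550,.2197,.30),ly+np.pi/2),("lock-",(.550,.2197,.30),ly-np.pi/2),("hold",(.568,-.249,.25),hy+np.pi/2),("hold-",(.568,-.249,.25),hy-np.pi/2),("dial0",(.545,-.254,.3),hy),("dial0-",(.545,-.254,.3),hy+np.pi)]:
    q=bot.inverse_kinematics(p,quat(y)); print(n,None if q is None else np.round(q,2))
E
```

```text
lock [ 0.34  0.36  2.   -0.    0.79 -1.26]
lock- [ 0.34  0.36  2.   -0.    0.79  1.88]
hold [-0.45  0.47  1.94 -0.    0.72 -2.21]
hold- [-0.45  0.47  1.94 -0.    0.72  0.93]
dial0 [-0.47  0.37  1.98 -0.    0.79 -0.67]
dial0- [-0.47  0.37  1.98 -0.    0.79  2.47]
```

```bash
python3 - <<'E'
from plant import bot
from h import *
ly=np.radians(1.84)
bot.gripper_to(0.075)
bot.goto((.550,.2197,.34),quat(ly+np.pi/2))
s=bot.snapshot("wrist");np.savez("pics/w1.npz",**s)
R=cv2.Rodrigues(np.array(s["rvec"]))[0];print(-R.T@np.array(s["tvec"]).ravel())
im=s["img"][:,:,::-1].copy()
c,si=np.cos(ly),np.sin(ly)
P=[(.5501+c*x-si*y,.2197+si*x+c*y,.048) for x,y in[(.046,.023),(.046,-.023),(-.046,-.023),(-.046,.023),(-.023,0),(.025,0)]]
print(np.round(proj(s,P)))
cv2.imwrite("pics/w1.png",im);print(bot.read_t())
E
```

```text
[0.46824488 0.21748095 0.31978791]
[[312. 268.]
 [254. 268.]
 [251. 153.]
 [314. 153.]
 [283. 184.]
 [283. 244.]]
2.7667
```

View pics/w1.png

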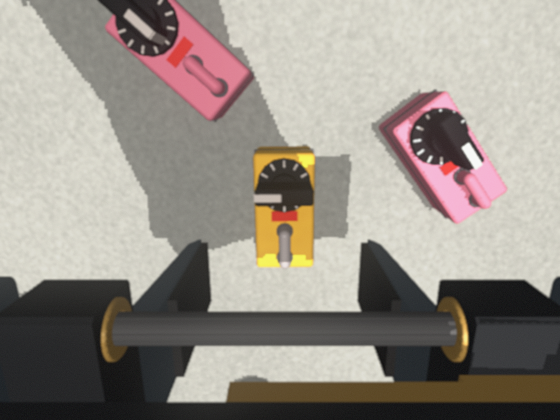

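The overlay agrees within about 1–2 px (about 1 mm): corners at (257,266), (313,266), (254,150), (313,152). The pointer, at (268,198), points to lock -y. I'll grasp and lift.

```bash
python3 - <<'E'
from plant import bot
from h import *
bot.move_l((.550,.2197,.2135),velocity=.15,stop_force=25)
print(bot.read_position(),bot.read_contact_force())
bot.gripper_to(0.02)
print(bot.read_gripper_width(),bot.read_contact_force())
bot.move_l((.550,.2197,.33),velocity=.2)
print(bot.read_gripper_width(),bot.read_contact_force())
hy=np.radians(11.0)
bot.goto((.568,-.2493,.33),quat(hy+np.pi/2))
for n in["wrist","scene","top"]:
    s=bot.snapshot(n);np.savez(f"pics/{n}2.npz",**s);cv2.imwrite(f"pics/{n}2.png",s["img"][:,:,::-1])
print(bot.read_position(),bot.read_contact_force(),bot.read_t())
E
```

```text
[0.55033372 0.21985012 0.21422919] [0.07216636 0.23742349 0.11946959]
0.045716656214337785 [-1.83398364 -0.60330738  5.77887827]
0.045674182655227845 [ 0.09386082 -0.77700021 -6.50100438]
[ 0.56829888 -0.2484871   0.32997308] [ 0.03271637  0.41412479 -5.49701058] 6.9167
```

View pics/wrist2.png

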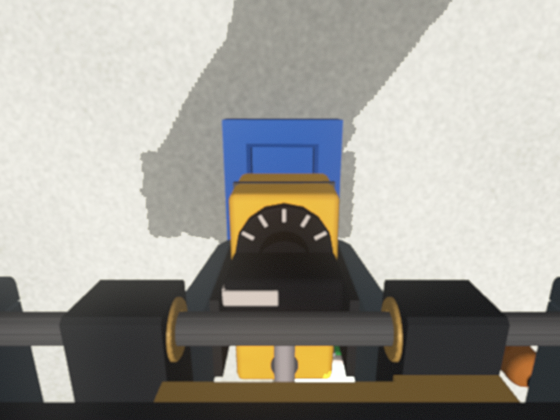

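View pics/scene2.png

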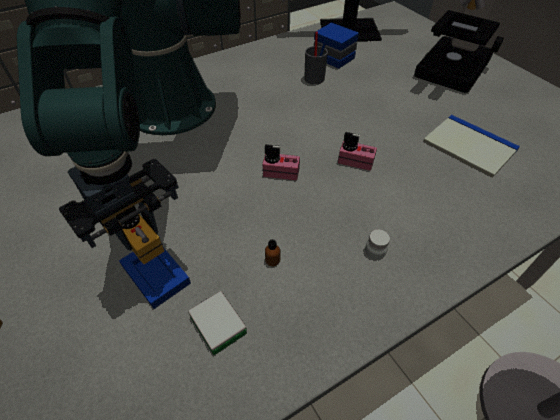

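```bash
python3 - <<'E'
from h import *
s=dict(np.load("pics/wrist2.npz"));im=s["img"][:,:,::-1]
cv2.imwrite("pics/w2c.png",cv2.resize(im[105:245,205:360],None,fx=4,fy=4,interpolation=cv2.INTER_CUBIC))
hy=np.radians(11.0);c,si=np.cos(hy),np.sin(hy)
w=lambda x,y,z,o=(.56785,-.24934):(o[0]+c*x-si*y,o[1]+si*x+c*y,z)
show=lambda P:print(np.round((proj(s,P)-[205,105]+.5)*4-.5))
show([w(-.068,.045,.026),w(-.068,-.045,.026),w(-.0505,.0275,.026),w(-.0505,-.0275,.026),w(-.0475,.0245,.023),w(-.0475,-.0245,.023)])
o=(.5683,-.2485);zb=.33-.2142
show([w(-.046,.023,zb+.048,o),w(-.046,-.023,zb+.048,o),w(-.046,.023,zb,o),w(-.046,-.023,zb,o)])
E
```

```text
[[556.  62.]
 [ 70.  62.]
 [459. 158.]
 [167. 158.]
 [441. 172.]
 [185. 172.]]
[[546. 358.]
 [ 90. 359.]
 [492. 271.]
 [143. 272.]]
```

View pics/w2c.png

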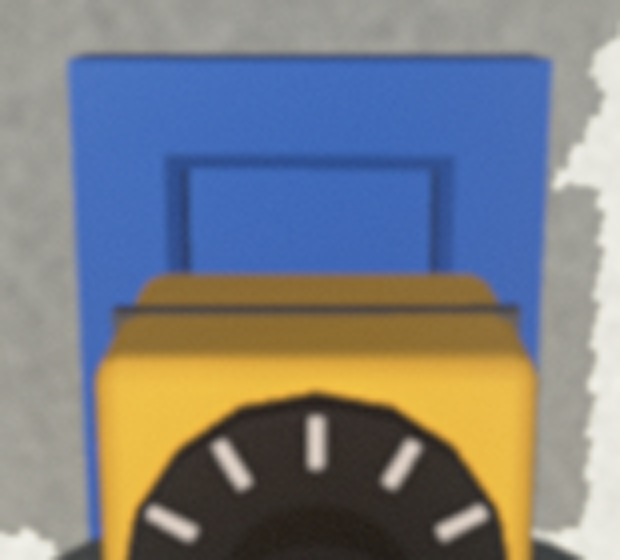

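Holder edges (70–551, row 60) and lock edges (138–497, row 272) agree with the prediction within about 0.5 mm, and the yaw is right. I'll insert with a correction of about 0.3 mm.

```bash
python3 - <<'E'
from plant import bot
from h import *
t=np.array([.5679,-.2496])
bot.move_l((*t,.250),velocity=.12)
bot.sleep(.2)
p=bot.read_position();print(p,bot.read_contact_force())
e=t-p[:2]; print(e)
if np.abs(e).max()<.002: t=t+e
hit=bot.move_l((*t,.2205),velocity=.04,stop_force=20)
print(hit,bot.read_position(),bot.read_contact_force(),bot.read_gripper_width(),bot.read_t())
for n in["wrist","scene"]:
    s=bot.snapshot(n);np.savez(f"pics/{n}3.npz",**s);cv2.imwrite(f"pics/{n}3.png",s["img"][:,:,::-1])
im=cv2.imread("pics/scene3.png");cv2.imwrite("pics/s3c.png",cv2.resize(im[150:320,50:230],None,fx=4,fy=4,interpolation=cv2.INTER_CUBIC)[:600])
E
```

```text
[ 0.56816002 -0.24972251  0.25081403] [-0.54699622 -0.39282833 -6.05642214]
[-0.00026002  0.00012251]
True [ 0.56762438 -0.24937739  0.22134693] [-0.2139427   0.1112632   4.34633478] 0.04591328217832146 8.625
```

View pics/s3c.png

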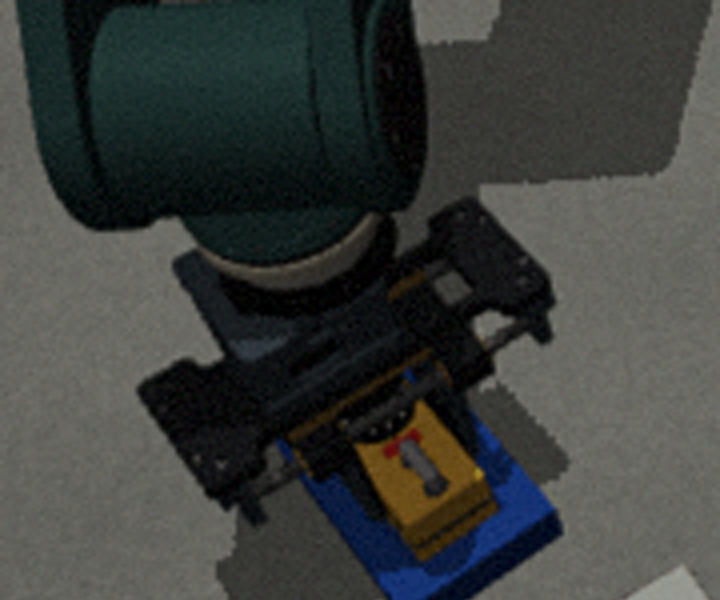

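The lock bottomed at TCP z 0.221, against 0.222 expected when home. I'll release it, rise and look at the dial.

```bash
python3 - <<'E'
from plant import bot
from h import *
hy=np.radians(11.0)
bot.gripper_to(0.065)
p=bot.read_position()
bot.move_l((p[0],p[1],.34),velocity=.25)
s=bot.snapshot("wrist");np.savez("pics/w4.npz",**s);cv2.imwrite("pics/w4.png",s["img"][:,:,::-1])
c,si=np.cos(hy),np.sin(hy);o=(.5676,-.2494)
w=lambda x,y,z:(o[0]+c*x-si*y,o[1]+si*x+c*y,z)
print(np.round(proj(s,[w(x,y,.056) for x,y in[(.046,.023),(.046,-.023),(-.046,-.023),(-.046,.023),(.025,0)]]+[w(-.023,0,.098),w(-.023,-.019,.098)])),bot.read_t())
E
```

```text
[[312. 274.]
 [253. 274.]
 [250. 156.]
 [315. 156.]
 [283. 249.]
 [283. 203.]
 [252. 203.]] 9.9
```

View pics/w4.png

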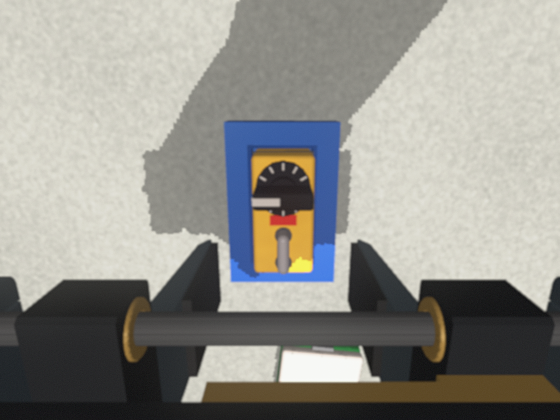

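Lock home and aligned (corners within 1 px of the model). The pointer tip at (252,203) means -90°, three clicks from the mark. I'll turn the dial now.

```bash
python3 - <<'E'
from plant import bot
from h import *
hy=np.radians(11.0);c,si=np.cos(hy),np.sin(hy);o=(.5676,-.2494)
d=(o[0]-c*.023,o[1]-si*.023)
bot.gripper_to(0.036)
bot.goto((*d,.33),quat(hy))
hit=bot.move_l((*d,.266),velocity=.15,stop_force=12)
print(hit,bot.read_position(),bot.read_contact_force())
bot.gripper_to(0.0)
print("w",bot.read_gripper_width(),bot.read_contact_force())
q=np.array(bot.read_joint_positions())
for k in(1,2,3):
    q2=q.copy();q2[5]-=k*np.pi/6;bot.move_j(q2);bot.sleep(.15)
    print(k,bot.read_gripper_width(),np.round(bot.read_contact_force(),1),np.round(bot.read_ft_torque(),2))
s=bot.snapshot("wrist");cv2.imwrite("pics/w5a.png",s["img"][:,:,::-1])
bot.gripper_to(0.03)
p=bot.read_position();print(p)
bot.move_l((p[0],p[1],.34),velocity=.2)
s=bot.snapshot("wrist");np.savez("pics/w5.npz",**s);cv2.imwrite("pics/w5.png",s["img"][:,:,::-1])
w=lambda x,y,z:(o[0]+c*x-si*y,o[1]+si*x+c*y,z)
print(np.round(proj(s,[w(x,y,.056) for x,y in[(.046,.023),(.046,-.023),(-.046,-.023),(-.046,.023)]]+[w(.025,0,.067),w(-.023,0,.098),w(-.004,0,.098)])),bot.read_t())
E
```

```text
False [ 0.54525341 -0.25389482  0.26627895] [-0.22575569  0.1658388   0.14748515]
w 0.01175361245048031 [-3.00383818  0.31395382  6.20028638]
1 0.011843172077209125 [ 1.5 -0.1 -1.4] [-0.07 -0.22  0.08]
2 0.0119344393971169 [ 1.3  0.4 -0.4] [ 0.14 -0.41  0.05]
3 0.011896659964676334 [1.5 0.9 0.4] [ 0.35 -0.38  0.02]
[ 0.54504384 -0.25391927  0.26656736]
[[313. 299.]
 [256. 299.]
 [253. 186.]
 [316. 186.]
 [284. 281.]
 [284. 236.]
 [284. 263.]] 16.225
```

View pics/w5.png

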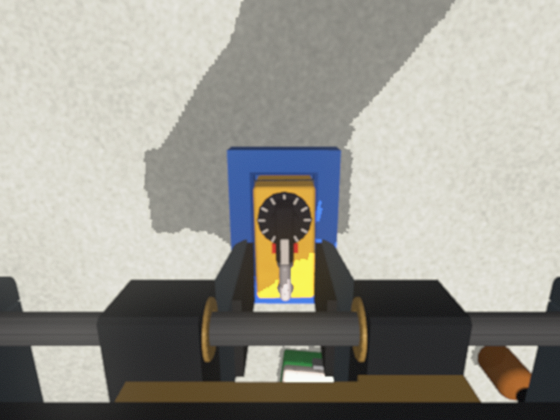

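The pointer (284,240–265) lies along the lock's x over the red mark, so the dial is at 0. Next I'll grip the shackle and pull.

```bash
python3 - <<'E'
from plant import bot
from h import *
hy=np.radians(11.0);c,si=np.cos(hy),np.sin(hy);o=(.5676,-.2494)
b=np.array((o[0]+c*.025,o[1]+si*.025))
bot.move_l((*b,.34),rot=quat(hy+np.pi/2),velocity=.15)
hit=bot.move_l((*b,.2495),velocity=.1,stop_force=10)
bot.sleep(.2);p=bot.read_position();print(hit,p,bot.read_contact_force())
bot.gripper_to(0.0)
print("w",bot.read_gripper_width(),bot.read_contact_force(),bot.read_ft_torque())
for dz in(.01,.019):
    p1=p.copy() if hasattr(p,'copy') else list(p)
    bot.move_l((p[0],p[1],p[2]+dz),velocity=.03);bot.sleep(.2)
    print(dz,bot.read_position()[2],bot.read_gripper_width(),np.round(bot.read_contact_force(),1),np.round(bot.read_ft_torque(),2))
for n in["wrist","scene"]:
    s=bot.snapshot(n);np.savez(f"pics/{n}6.npz",**s);cv2.imwrite(f"pics/{n}6.png",s["img"][:,:,::-1])
im=cv2.imread("pics/scene6.png");cv2.imwrite("pics/s6c.png",cv2.resize(im[190:320,60:230],None,fx=4.5,fy=4.5,interpolation=cv2.INTER_CUBIC))
print(bot.read_t())
E
```

```text
False [ 0.59229869 -0.24469299  0.25009492] [0.20703632 0.51845182 0.54570974]
w 0.007947548830623664 [-0.27093508 -0.03819169  0.26615342] [0.08670292 0.00122972 0.06248733]
0.01 0.26002801045496493 0.008459990438149646 [-1.3  0.5 -0.4] [0.09 0.19 0.03]
0.019 0.2692675856990365 0.008063736908727017 [2.7 1.3 0.4] [ 0.26 -0.55 -0.04]
19.8667
```

View pics/s6c.png

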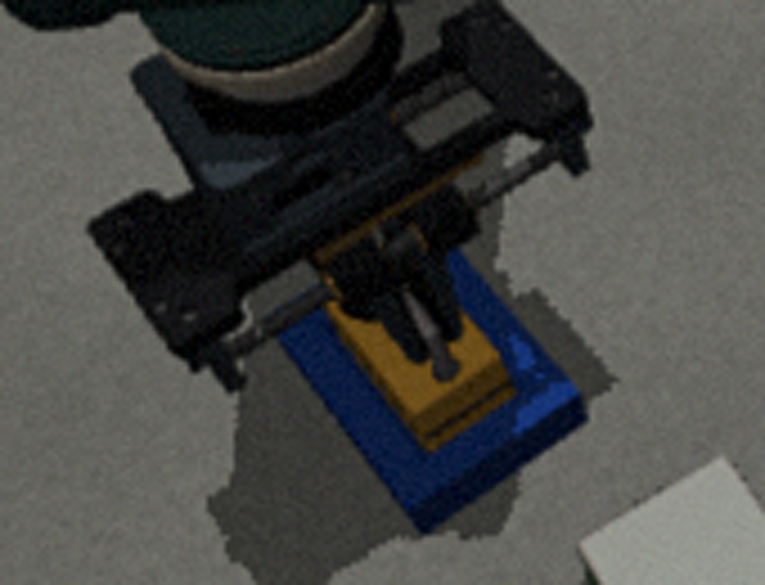

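View pics/wrist6.png

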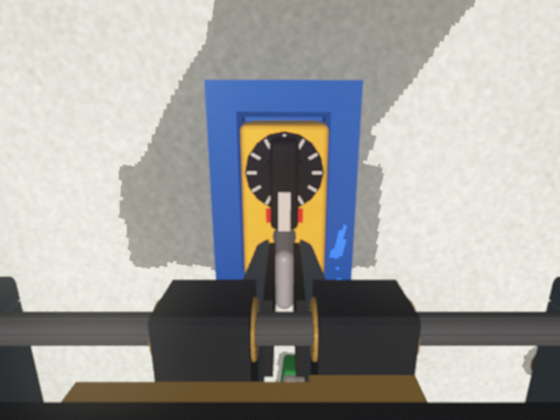

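```bash
python3 - <<'E'
from h import *
s=dict(np.load("pics/wrist6.npz"))
hy=np.radians(11.0);c,si=np.cos(hy),np.sin(hy);o=(.5676,-.2494)
w=lambda x,y,z:(o[0]+c*x-si*y,o[1]+si*x+c*y,z)
for z in(.067,.086):print(np.round(proj(s,[w(x,y,z) for x,y in[(.0095,0),(.0405,0),(.025,.0045),(.025,-.0045)]]),1).tolist())
print(np.round(proj(s,[w(-.004,0,.098),w(-.046,.023,.056),w(-.046,-.023,.056)])))
im=s["img"][:,:,::-1];cv2.imwrite("pics/w6c.png",cv2.resize(im[200:330,220:350],None,fx=4.5,fy=4.5,interpolation=cv2.INTER_CUBIC))
E
```

```text
[[284.6, 233.5], [284.6, 287.1], [293.1, 260.9], [276.2, 260.9]]
[[284.7, 247.2], [284.7, 305.5], [294.0, 277.1], [275.4, 277.1]]
[[285. 228.]
 [330. 123.]
 [239. 123.]]
```

View pics/w6c.png

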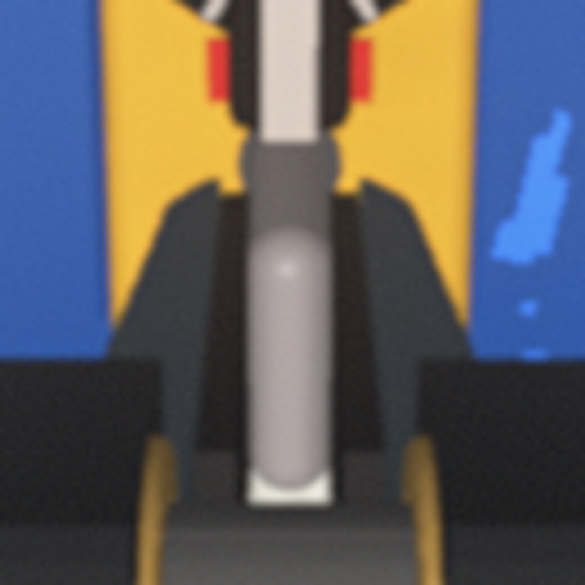

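The crossbar spans rows 250–308, which matches the shackle drawn about 19–20 mm (247–305 predicted). The block is still seated. The lock's weight hangs off-centre, so I'll regrip about 11 mm lower, pinching the legs too, then lift in stages.

```bash
python3 - <<'E'
from plant import bot
from h import *
p=bot.read_position();z0=.2693
bot.gripper_to(0.02)
bot.move_l((p[0],p[1],z0-.011),velocity=.06,stop_force=8)
s=bot.snapshot("wrist");np.savez("pics/w7.npz",**s);cv2.imwrite("pics/w7.png",s["img"][:,:,::-1])
bot.gripper_to(0.0)
print(bot.read_position(),bot.read_gripper_width(),np.round(bot.read_contact_force(),1),np.round(bot.read_ft_torque(),2))
for dz in(.0025,.006,.012):
    bot.move_l((p[0],p[1],z0-.011+dz),velocity=.03);bot.sleep(.15)
    print(dz,bot.read_position()[2],bot.read_gripper_width(),np.round(bot.read_contact_force(),1),np.round(bot.read_ft_torque(),2))
s=bot.snapshot("wrist");np.savez("pics/w8.npz",**s);cv2.imwrite("pics/w8.png",s["img"][:,:,::-1])
cv2.imwrite("pics/w78.png",np.hstack([cv2.imread(f"pics/w{k}.png")[60:330,130:430] for k in(7,8)]))
print(bot.read_t())
E
```

```text
[ 0.59252804 -0.24472422  0.25843397] 0.008504883791394295 [ 0.4 -0.1 -0.4] [ 0.06 -0.03  0.01]
0.0025 0.26054786624215354 0.008396909522214136 [ 0.4  0.  -5.7] [ 0.08 -0.09  0.01]
0.006 0.26430934928966887 0.00850732266826181 [-0.1  0.  -5.3] [ 0.05 -0.1   0.01]
0.012 0.27027656099651615 0.008328423542562352 [ 0.6  0.4 -5.7] [ 0.09 -0.09  0.01]
22.35
```

View pics/w78.png

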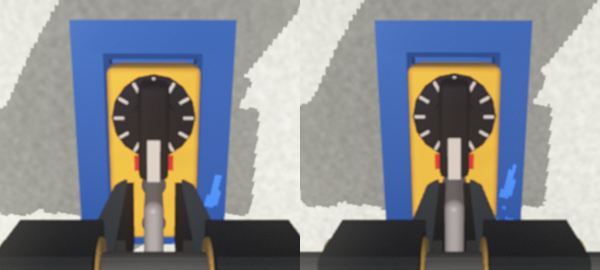

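The full weight (5.7 N) came on at about TCP z 0.2595, with a steady moment and no slip. I'll lift to an underside height of 0.15 m, over the holder.

```bash
python3 - <<'E'
from plant import bot
from h import *
p=bot.read_position()
bot.move_l((.5925,-.2447,.31),velocity=.06)
print(bot.read_gripper_width(),np.round(bot.read_contact_force(),1),np.round(bot.read_ft_torque(),2))
bot.move_l((.5925,-.2447,.4015),velocity=.07)
bot.sleep(1)
print(bot.read_position(),bot.read_gripper_width(),np.round(bot.read_contact_force(),1),np.round(bot.read_ft_torque(),2))
for n in["wrist","scene","top"]:
    s=bot.snapshot(n);np.savez(f"pics/{n}9.npz",**s);cv2.imwrite(f"pics/{n}9.png",s["img"][:,:,::-1])
im=cv2.imread("pics/scene9.png");cv2.imwrite("pics/s9c.png",cv2.resize(im[160:320,60:250],None,fx=3.7,fy=3.7,interpolation=cv2.INTER_CUBIC))
s=dict(np.load("pics/scene9.npz"));hy=np.radians(11.0);c,si=np.cos(hy),np.sin(hy);o=(.5678,-.2494)
P=[(o[0]+c*x-si*y,o[1]+si*x+c*y,z) for z in(.15,.198) for x,y in[(.046,.023),(.046,-.023),(-.046,-.023)]]
print(np.round((proj(s,P)-[60,160]+.5)*3.7))
print(bot.read_t())
E
```

```text
0.008269147640384038 [-0.9  0.  -4.7] [ 0.04 -0.15  0.03]
[ 0.5924945  -0.24469987  0.40150732] 0.008646129708057344 [-0.3 -0.3 -5.6] [ 0.04 -0.09  0.02]
[[375. 299.]
 [293. 351.]
 [205. 240.]
 [351. 240.]
 [263. 292.]
 [173. 179.]]
25.7667
```

View pics/s9c.png

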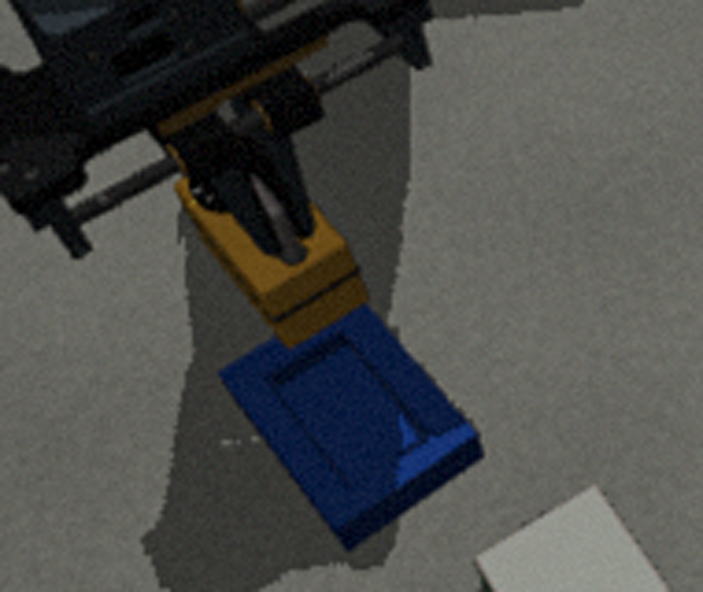

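View pics/wrist9.png

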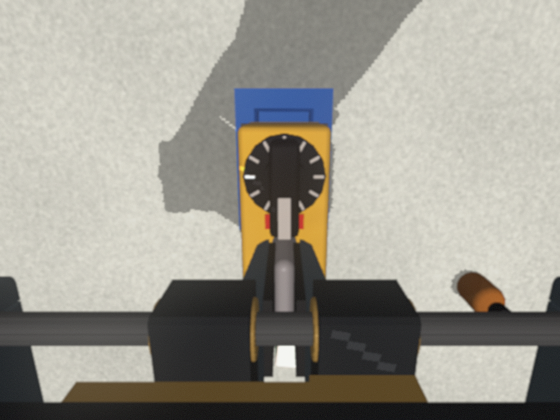

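View pics/top9.png

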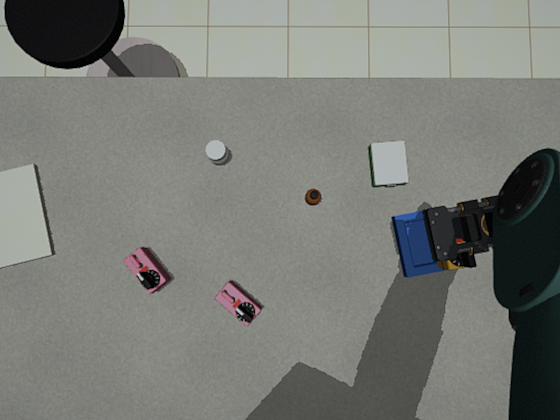

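Lock corners in the scene crop, (263,290), (290,347) and (350,243), agree with an upright lock at 0.15 m within about 1 px (the fourth, (368,297), within 2 px). The wrist view is unchanged since the start of the lift, so nothing has slipped. Box, bottle, jar and both pink locks are at their first pixels. Handing in.

```bash
python3 - <<'E'
from plant import bot
import numpy as np
print(np.abs(bot.read_qvel()).max(),bot.read_gripper_width(),bot.read_t()); print(bot.close_job())
E
```

```text
0.0025630003136730426 0.008332714907792827 25.7667
the job is handed in; nothing more can be done
None
```

I plugged the yellow lock into the blue holder and turned its dial three clicks anticlockwise to the red mark. I then pulled the shackle open, lifted the lock out by it, and handed the job in at 25.8 s.

- **Fit:** it bottomed in the socket at the expected height, within 1 mm.
- **Regrip:** after drawing the shackle about 19 mm, with the block still seated, I let go once. I took it again about 11 mm lower so the fingers also held its legs.
- **Last checks:**
  - The lock hung upright over the holder with its underside at about 0.15 m.
  - Its corners in the scene view matched that pose within about 1 to 2 pixels.
  - The wrist force was steady at about 5.6 N, with no slip, and the arm was at rest.
- **Surroundings:** the slide box, oil bottle, sample jar and both pink locks were at the same pixels as at the start.

No check failed. The small misalignments at the start were under 1 mm and corrected before insertion.

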